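# Fill up the gel casting box and hold the wedge

### The arm

A 7-joint arm with a two-finger parallel gripper is mounted at the origin on the work surface. World frame = base frame: x ahead of the robot, y to its left, z up, the work surface at z = 0. Lengths are in mm, angles in degrees, forces in N, time in s.
With the tool pointing down it reaches from about 425 to 925 mm from the base axis. Payload 6.8 kg.
Tool frame: the origin (TCP) lies on the centre line of the jaws, within the pads' length; the fingertips stand 8 mm ahead of it and the grasp point (between the pads) lies 11 mm behind it (manip.tcp_to_tips is the distance from the TCP to the fingertips, in mm); z points along the fingers, x is the direction in which the jaws open and shut, and the axes are right-handed (so a half turn about z gives the same grasp; the last joint's range is limited). The gripper opens to 85 mm and grips with 20 to 120 N. Pads are 22 mm wide; open, the fingers measure 114 mm over their backs; the gripper's body (76 mm by 85 mm) begins 54 mm behind the grasp point. The pads swing forward as they close: fully open they stand 13 mm farther back than shut.
Start: joints at [57.347, 27.33, 1.283, 89.118, -0.659, 63.558, -4.761], TCP at [300.764, -604.308, 239.308] pointing down, gripper open.
Joint ranges: [-169.35, 169.35], [-19.33, 120.38], [-80.79, 83.38], [13.8, 139.57], [-78.32, 258.32], [9.67, 109.79], [-169.56, 169.56]. Speed limits (degrees/s): [136.94, 136.94, 180, 180, 180, 180, 180].

### API

Orientations are given as a 3x3 rotation matrix whose columns are the frame's x, y, z axes.
In Python, from station import manip gives the robot as it stands. Calls block until the motion is done:
- manip.movep(position, orientation): joint-space move of the TCP to a pose.
- manip.move_straight(position, frame=None, rate=150, threshold=None): straight line of the TCP; frame=None keeps the orientation; rate is the mean speed in mm/s. With threshold (N) it stops when the force on the tool has changed by that much, and returns True; else False.
- manip.set_joints(angles): joint-space move.
- manip.command_gripper(opening, strength=None): finger opening in mm; strength is the grip in N (None keeps the last); returns when the fingers have stopped.
- manip.hold(seconds).
- manip.inverse_kinematics(position, orientation): joint angles nearest the present ones, or None.
- manip.get_obs(): the state.
- manip.snapshot(name): name is "scene" or "top" or "wrist"; returns a dict with "img" (480x640x3 uint8, red, green, blue), "vertical_fov" (degrees; the focal length in pixels is half the picture's height over the tangent of half this angle, whatever the lens; pixels are square), "cx", "cy" (the principal point, pixels), "rvec" (rotation vector, rad) and "tvec" (3), from world to camera coordinates, as OpenCV has them. Camera axes: x right, y down, z forward; pixel columns grow to the right and rows downward; lengths in mm; the calibration is good to about 2 mm. A picture is of the moment at which its call begins. There is no depth.
A pose or a line that the arm cannot do raises manip.MotionError and nothing moves.
- manip.job_done(): hands the job in, once; it reports no verdict.
The state is a dict: "t": time; "joint_positions": joint angles; "joint_vel": joint speeds; "joint_efforts": joint torques, N m; "position": TCP position; "tool_rot": TCP orientation; "wrist_force": force on the tool from outside, world axes, zero at the start; "torque": the same for the moment, N m; "grip_width": finger opening in mm.
Only numpy, scipy, OpenCV 4.12 (cv2) and the standard library are available. Lean on these libraries where they do the work, as an engineer would, in place of code of your own. Each camera call takes 0.05 s, during which the arm holds its last target. There are 200 camera calls.

### The job

The pack of gel cassettes standing in the clear casting box is too thin to fill it. Stand as many of the grey blank plates from the rack in front of the pack as it needs (one or both, with the tab up), then push the wedge down between them and the box's sloping front until it jams and the whole stack is tight against the back wall; do not ram it. Finish while still gripping the wedge by its handle and holding it down tight; leave the waiting packs and everything else on the bench where they are.

Things in the scene. Friction and masses are not known exactly. Their poses are not given: they have to be found in the camera images.
- tank: One fixed piece: white drip tray 270 x 164 mm, rim 14 mm high, and on it a clear acrylic gel casting box, open on top (see box_floor), and behind the box (+x) a grey stand on which two packs wait. Origin on the table under the box; x points from the box to the stand, y across the box, z up.
- box_floor (a point): Point on the box's floor, 12 mm above the table, at the foot of the upright back wall, mid width; axes as tank. The floor runs 52 mm from here towards -x, 104 mm clear in y; walls stand 76 mm above it. The front wall (-x) is the wedge's seat: it leans outwards (-x) 1 mm per 5 mm of height, so the clear length is 52 mm at the floor, 67 mm at the rim.
- pack_a: Pack of four upright gel cassettes (white plate and glass plate each), clipped together: 34 mm thick (x), 94 mm wide, 80 mm high, 0.4 kg. Origin: foot of its rear (+x) face, mid width; the pack lies to -x of it. One of the three packs stands in the box within 2 mm of the back wall, so its origin is near box_floor; the other two wait on the stand.
- pack_b: Pack of three cassettes, 25.5 mm thick (x), 94 mm wide, 80 mm high, 0.3 kg; otherwise as pack_a.
- pack_c: Pack of three thinner cassettes, 22.5 mm thick (x), 94 mm wide, 80 mm high, 0.3 kg; otherwise as pack_a.
- rack: Fixed white plate rack, 190 x 116 mm, slots along its x axis: a blank plate stands in each of the two slots at x = -55 and -5 mm, the wedge at the +x end. Origin on the table; z up. Slot floors 10 mm above the table, ribs reach 45 mm above the table; lift things straight up by 40 mm or more to clear them.
- blank_left: Blank plate, grey plastic, standing upright: 10 mm thick (x), 94 mm wide (y), 80 mm high, about 90 g, with a lifting tab 30 mm wide, 10 mm thick and 38 mm high that stands on its upper edge on the +y side (y from 16 to 46 mm), so 118 mm high in all. Origin: centre of its underside.
- blank_right: Blank plate of the same size whose tab stands on the -y side (y from -46 to -16 mm), so that side by side with the other plate both tabs stay free on both faces.
- blank_left_tab (a point): Centre of blank_left's tab, 99 mm above the plate's underside; axes as the plate.
- blank_right_tab (a point): Centre of blank_right's tab, 99 mm above the plate's underside; axes as the plate.
- wedge: Grey plastic wedge, upright, thin edge down: 90 mm wide (y), 97 mm high, 150 g. +x face upright and flat, goes against the stack; -x face slopes out 1 mm per 5 mm of height as the box's seat does: 13 mm thick at the foot, 32 at the top. Origin: foot of the upright face, mid width. Properly packed, it jams with its foot 10 to 40 mm above the floor; with a plate too few it drops loose to the floor.
- wedge_grip (a point): Centre of the handle bar on the wedge's top (14 mm in x, 50 mm in y, 34 mm high), 14 mm to -x of the upright face and 114 mm above the foot; axes as the wedge.
- comb: Bystander: white gel comb, 90 x 26 x 5 mm, lying on the bench in front of the robot. Origin under its middle.
- reagent_bottle: Bystander: bottle 68 mm across, 130 mm high. Origin under its middle.
- beaker: Bystander: glass beaker 72 mm across, 90 mm high. Origin under its middle.
- tip_box: Bystander: box of pipette tips, 122 x 83 x 70 mm. Origin under its middle.
- jar: Bystander: jar 60 mm across, 70 mm high. Origin under its middle.
- small_bottle: Bystander: bottle 44 mm across, 100 mm high. Origin under its middle.
- timer: Bystander: white bench timer, 60 x 60 x 20 mm. Origin under its middle.
There are look-alikes about, which are no part of the job. What is shaped like the blank_left but blue or green is not meant.

How it is judged:
By the outcome, as a careful person would: the job done as asked, in the order asked, and still so for the second after the job is handed in, while the arm keeps its last pose, push and grip.
It also fails if it takes over 72 s, if anything falls off the work surface, if the arm or the gripper's body presses on something with over 40 N, if the wrist force passes 120 N, or if a joint passes its speed limit or range.

## Working session

There is one attempt and no reset: what is moved stays moved. The work goes in short steps, each a Python script; the robot and the scene stay as the last script left them, time stands still between calls to the robot, and variables do not carry over. Pictures are saved under pics/ and viewed, about 8 in all and at most 12, crops included, and the job is handed in when it is done.

```bash
ls; mkdir -p pics; python3 - <<'E'
from station import manip
import cv2,numpy as np
for n in ("scene","top"):
    s=manip.snapshot(n); cv2.imwrite(f"pics/{n}0.png",s["img"][:,:,::-1])
    np.savez(f"pics/{n}0.npz",**s)
    print(n,{k:np.round(v,3) for k,v in s.items() if k!="img"})
o=manip.get_obs(); print(o["t"],o["tool_rot"],o["wrist_force"],o["grip_width"],manip.tcp_to_tips)
E
```

```text
pics
scene {'vertical_fov': np.float64(44.005), 'cx': np.float64(317.206), 'cy': np.float64(244.001), 'rvec': array([ 1.384,  2.241, -0.866]), 'tvec': array([ 253.614, -287.014, 1725.84 ])}
top {'vertical_fov': np.float64(47.713), 'cx': np.float64(330.303), 'cy': np.float64(235.34), 'rvec': array([ 2.159, -2.176,  0.107]), 'tvec': array([ -25.923,  521.485, 1616.114])}
0.1 [[ 4.45556821e-01 -8.95253265e-01 -8.43219661e-04]
 [-8.95252238e-01 -4.45557594e-01  1.36419001e-03]
 [-1.59699848e-03  1.47070126e-04 -9.99998714e-01]] [ 0.57087017  0.77621327 -0.4563203 ] 85.43439909373609 8.0
```

View pics/scene0.png

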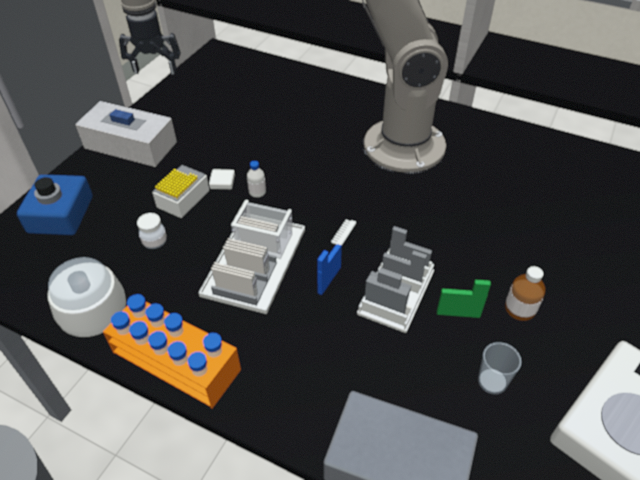

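View pics/top0.png

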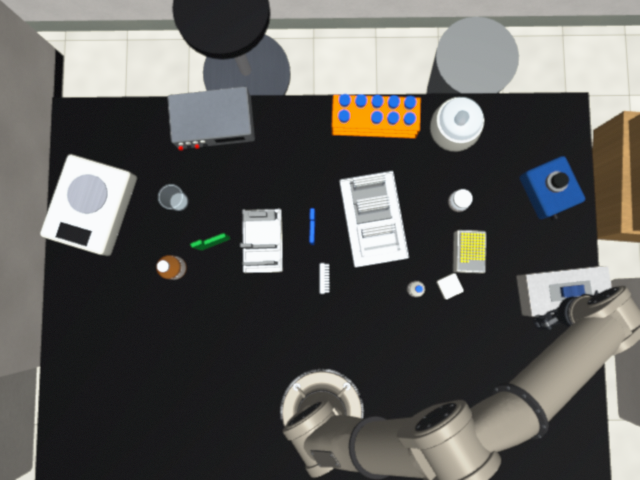

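Scene: the rack is at top-view (262,241), with grey plates at rows ~245 and ~264 and the wedge at ~(262,213). The tank is at (374,218), with the box at its lower end. Possible confusions are the blue plate (312,225), the green plate (210,241) and the white comb (324,278). The ones I want are the two grey plates in the rack.

```bash
cat > h.py <<'E'
import numpy as np, cv2
from station import manip
def K(s):
    f=240/np.tan(np.radians(s["vertical_fov"])/2); return np.array([[f,0,s["cx"]],[0,f,s["cy"]],[0,0,1]])
def ray(s,px,z):
    R=cv2.Rodrigues(np.array(s["rvec"],float))[0]; C=-R.T@s["tvec"]
    d=R.T@np.linalg.inv(K(s))@np.array([px[0],px[1],1.]); return C+d*(z-C[2])/d[2]
def proj(s,P):
    return cv2.projectPoints(np.atleast_2d(P).astype(float),np.array(s["rvec"],float),np.array(s["tvec"],float),K(s),None)[0][:,0]
def down(yaw):
    c,n=np.cos(np.radians(yaw)),np.sin(np.radians(yaw)); return np.array([[c,n,0],[n,-c,0],[0,0,-1.]])
def Rz(yaw):
    c,n=np.cos(np.radians(yaw)),np.sin(np.radians(yaw)); return np.array([[c,-n,0],[n,c,0],[0,0,1.]])
def snap(n,f):
    s=manip.snapshot(n); np.savez(f"pics/{f}.npz",**s); cv2.imwrite(f"pics/{f}.png",s["img"][:,:,::-1]); return s
E
python3 - <<'E'
from h import *
s=np.load("pics/top0.npz")
for n,p,z in [("rackTL",(243,209),10),("rackTR",(282,209),10),("rackBR",(282,272),10),("rackBL",(242,272),10),("tankTL",(340,179),14),("tankTR",(391,171),14),("tankBR",(409,258),14),("tankBL",(355,266),14)]:
    print(n,ray(s,p,z).round(0))
w=snap("wrist","w0"); R=cv2.Rodrigues(w["rvec"])[0]; C=-R.T@w["tvec"]; o=manip.get_obs(); T=np.array(o["tool_rot"])
print(w["vertical_fov"],w["cx"],w["cy"],"cam in tool",T.T@(C-o["position"]),(R@T).round(3))
for p in ([560,150,330],[620,-150,330]):
    for y in (0,180): print(p,y,manip.inverse_kinematics(np.array(p),down(y)))
E
```

```text
rackTL [607. 238.  10.]
rackTR [606. 118.  10.]
rackBR [412. 117.  10.]
rackBL [413. 239.  10.]
tankTL [697. -61.  14.]
tankTR [ 721. -219.   14.]
tankBR [ 451. -268.   14.]
tankBL [ 428. -104.   14.]
69.18777619512463 321.4712416765285 241.03663405560428 cam in tool [-2.17279049e-02 -8.15547247e+01 -1.34443135e+02] [[ 1.    -0.001 -0.001]
 [ 0.     0.949 -0.315]
 [ 0.001  0.315  0.949]]
[560, 150, 330] 0 [ 10.35799794  18.55109592 -40.0021184   93.8905882   12.41105058
  72.09293937 -32.01735687]
[560, 150, 330] 180 [ 27.76184414  27.60855291 -67.55576307  92.906054    26.05589986
  77.19534735 136.56994164]
[620, -150, 330] 0 [ 23.98655589  21.6199649  -21.76838937  86.86962171   8.21091138
  73.08829551   1.21611025]
[620, -150, 330] 180 [   1.20627963   20.03410924    9.14370024   88.58219299   -3.28813715
   71.64660539 -169.15840129]
```

```bash
python3 - <<'E'
from h import *
manip.movep(np.array([530,-170,290.]),down(9)); manip.hold(0.2); snap("wrist","wt1")
manip.movep(np.array([500,165,260.]),down(0)); manip.hold(0.2); snap("wrist","wr1")
o=manip.get_obs(); print(o["t"],o["joint_positions"],o["position"])
E
```

```text
3.7167 [  4.81465371  15.50409603 -35.23034274 106.08804871  10.11616285
  61.52205872 -34.38701625] [500.431676   164.02080728 259.99023809]
```

View pics/wt1.png

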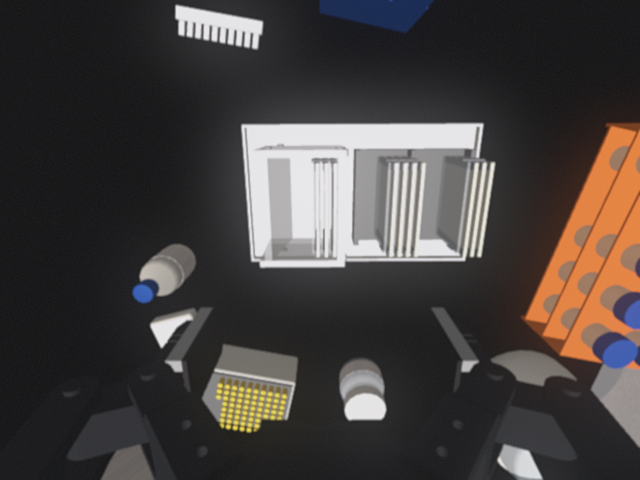

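View pics/wr1.png

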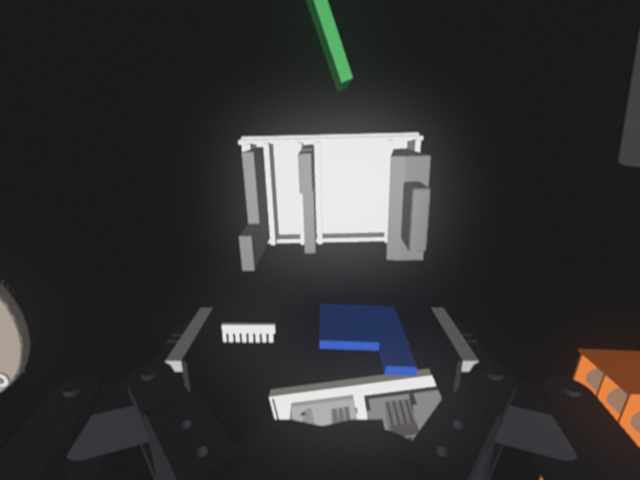

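View crops.

Wrist views: the box holds a pack of 3 lines at ~(325,205). Stand packs are at (405,205) and (478,205). In the rack, the slot −55 plate has its tab on −y (247,250), so it is blank_right. The slot −5 plate has its tab on +y (306,168), so it is blank_left. The wedge is at (410,205). I'll crop close to check this and measure.

```bash
python3 - <<'E'
import cv2
a=cv2.imread("pics/wt1.png")[115:275,238:498]; b=cv2.imread("pics/wr1.png")[125:275,232:440]
for n,i,f in(("ct",a,3),("cr",b,3.8)):
    i=cv2.convertScaleAbs(cv2.resize(i,None,fx=f,fy=f,interpolation=cv2.INTER_CUBIC),alpha=1.0)
    cv2.imwrite(f"pics/{n}1.png",i)
E
```

```text
(no output)
```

View pics/ct1.png

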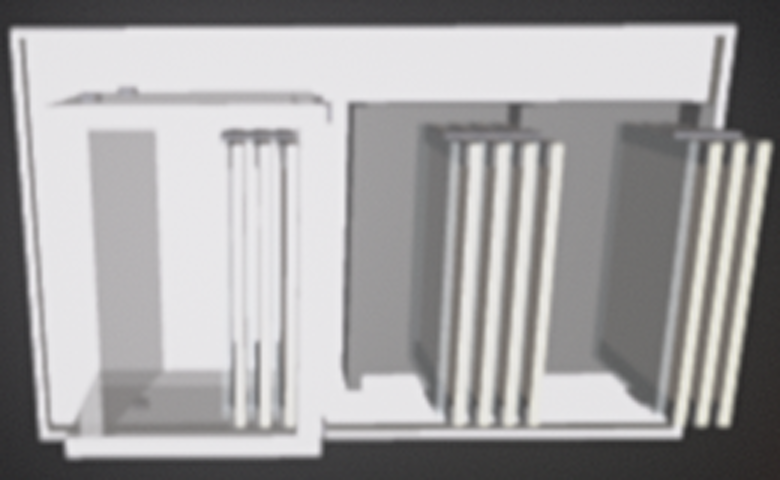

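View pics/cr1.png

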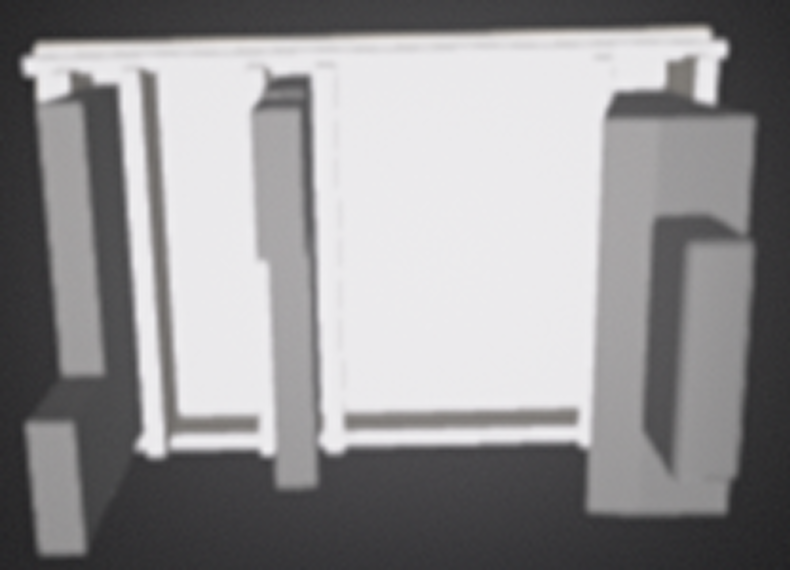

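The box holds 3 cassettes (white lines at crop x≈240, 263, 290), so it is pack b or c. With one blank the wedge would drop (gap 16.5–19.5 mm against a 13 mm foot). With two it jams at h = 32.5 mm (b) or 17.5 mm (c). Both blanks are needed. Next I'll fit the poses.

```bash
cat > fit.py <<'E'
from h import *
from scipy.optimize import least_squares
def fit(s,pts,px,x0):
    pts=np.array(pts,float);px=np.array(px,float)
    def P(q): return pts@Rz(q[2]).T+[q[0],q[1],0]
    r=least_squares(lambda q:(proj(s,P(q))-px).ravel(),x0,x_scale=[10,10,2],loss="soft_l1")
    return r.x,(proj(s,P(r.x))-px)
E
python3 - <<'E'
from fit import *
np.set_printoptions(suppress=True,precision=1)
s=np.load("pics/wr1.npz"); c=lambda L:np.array(L)/3.8+[232,125]-[.37,.37]
def go(n,s,pts,px,x0):
    q,e=fit(s,pts,px,x0); print(n,q,"res",e.round(1).tolist()); return q
# blank_right (tab -y): z +10
go("right",s,[(-5,47,90),(5,-16,90),(-5,-16,90),(-5,-16,128),(5,-16,128),(5,-46,128),(-5,-46,128)],
 c([(39,105),(104,374),(62,376),(27,422),(73,419),(87,553),(40,555)]),[454,178,0])
go("left",s,[(-5,46,128),(5,46,128),(-5,16,128),(-5,-47,90),(5,-47,90)],
 c([(253,110),(303,107),(260,259),(277,488),(318,486)]),[504,178,0])
go("wedge",s,[(-32,45,107),(0,45,107),(-32,-45,107),(0,-45,107),(-21,25,141),(-7,25,141),(-7,-25,141),(-21,-25,141)],
 c([(605,119),(755,118),(588,513),(727,515),(690,242),(752,240),(738,479),(675,477)]),[585,178,0])
q=go("rack rim",s,[(-95,58,45),(95,58,45)],c([(24,62),(727,48)]),[509,178,0])
t=np.load("pics/wt1.npz"); c=lambda L:np.array(L)/3+[238,115]-[.33,.33]
q=go("tray",t,[(-135,82,14),(135,82,14),(135,-82,14),(-135,-82,14)],c([(12,29),(736,25),(683,437),(42,439)]),[574,-163,9])
print("tray centre line dir",q[2])
for n,p,z in [("pack rear -y",(297,428),92),("pack rear +y",(299,140),92),("white1 rear -y",(246,428),92),("white2",(271,428),92),("box rim out -y r",(320,458),88),("box rim out -y l",(66,458),88),("rim out +y r",(328,96),88),("rim out +y l",(52,104),88)]:
    w=ray(t,c([p])[0],z); print(n,w,"in tray frame",Rz(-q[2])@(w-[q[0],q[1],0]))
E
```

```text
right [439.3 176.7   1.1] res [[-0.3, -0.5], [0.1, 0.0], [0.2, -0.3], [-0.0, 0.3], [0.3, 0.8], [-0.3, -0.0], [0.0, -0.3]]
left [489.7 179.2   0.9] res [[-0.0, -0.3], [0.2, 0.2], [-0.4, 0.4], [0.1, -0.4], [0.0, -0.1]]
wedge [589.6 176.9   1.1] res [[-0.5, 0.1], [-0.1, -0.5], [-0.3, 0.4], [-0.8, -0.8], [-0.2, -0.6], [2.7, -0.4], [1.2, 0.9], [-0.3, 1.8]]
rack rim [510.5 174.1   0.9] res [[-6.3, 0.1], [5.7, 0.1]]
tray [ 575.9 -163.2    9.2] res [[-0.0, 0.2], [0.3, 0.1], [-0.4, -0.4], [0.1, -0.0]]
tray centre line dir 9.240226455464114
pack rear -y [ 553.  -215.1   92. ] in tray frame [-30.9 -47.5  92. ]
pack rear +y [ 537.4 -120.2   92. ] in tray frame [-31.1  48.7  92. ]
white1 rear -y [ 535.8 -217.8   92. ] in tray frame [-48.3 -47.4  92. ]
white2 [ 544.3 -216.4   92. ] in tray frame [-39.8 -47.4  92. ]
box rim out -y r [ 563.3 -226.3   88. ] in tray frame [-22.6 -60.3  88. ]
box rim out -y l [ 475.8 -240.1   88. ] in tray frame [-111.1  -59.8   88. ]
rim out +y r [ 544.3 -105.9   88. ] in tray frame [-22.   61.7  88. ]
rim out +y l [ 459.6 -121.7   88. ] in tray frame [-108.1   59.7   88. ]
```

Fits are good (residuals under 1 px). The pitch of ~8.7 mm means pack_b is in the box, so I expect h≈32 mm. Now I'll pick blank_left and hover over the box.

```bash
cat >> h.py <<'E'
YB=9.24
B0=np.array([575.9,-163.2,0])+Rz(YB)@np.array([-30.,0.4,0])
def box(x,y,z): return B0+Rz(YB)@np.array([x,y,z])   # box_floor frame, z = world height
def st(n=""):
    o=manip.get_obs(); print(n,round(o["t"],2),np.round(o["position"],1),"F",np.round(o["wrist_force"],1),"w",round(o["grip_width"],1))
    return o
def pick(pos,yaw,zg,up,op=40,F=50):
    manip.command_gripper(op)
    manip.movep(np.array([pos[0],pos[1],zg+60]),down(yaw))
    if manip.move_straight(np.array([pos[0],pos[1],zg]),rate=120,threshold=8): st("CONTACT"); return False
    manip.command_gripper(0,F); st("grip")
    manip.move_straight(np.array([pos[0],pos[1],up]),rate=150); st("up"); return True
E
python3 - <<'E'
from h import *
p=np.array([489.7,179.2,0])+Rz(1)@np.array([0,31,0])
if pick(p,1,108,250):
    t=box(-36,31,0); manip.movep(np.array([t[0],t[1],270]),down(YB))
    manip.move_straight(np.array([t[0],t[1],205]),rate=150); st("hover")
    manip.hold(.2); snap("wrist","wh1"); i=cv2.imread("pics/wh1.png"); snap("scene","sc1")
E
```

```text
grip 5.74 [489.7 210.6 109. ] F [-1.  -0.8  6.5] w 9.5
up 6.84 [488.6 209.8 249. ] F [-0.4  0.7 -1. ] w 9.0
hover 8.76 [ 506.3 -142.1  205.5] F [0.3 1.  1.2] w 9.2
```

View wh1.

View pics/wh1.png

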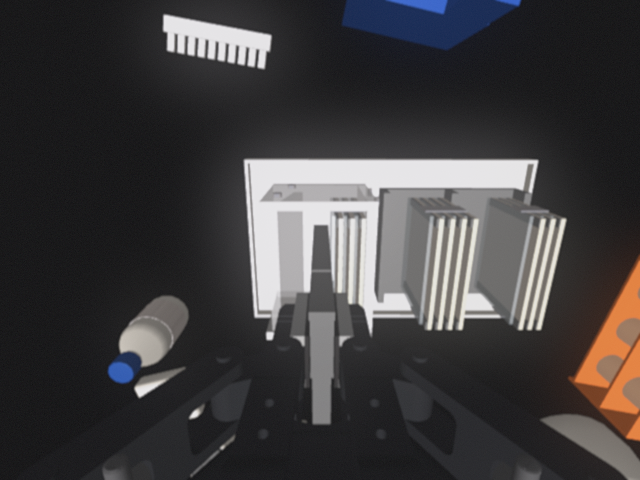

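The plate hangs straight at (320,250), just in front of the pack (332–365) and inside the box. Inserting it now.

```bash
cat >> h.py <<'E'
def inv(p): return Rz(-YB)@(np.array(p)-B0)
def insert(x,y,zend=113,push=12,Fp=7):
    if manip.move_straight(box(x,y,zend),rate=70,threshold=8):
        o=st("EARLY CONTACT"); print(inv(o["position"])); return False
    o=st("down"); print(inv(o["position"]).round(1))
    c=manip.move_straight(box(x+push,y,zend),rate=25,threshold=Fp); o=st(f"push {c}"); q=inv(o["position"]); print(q.round(1))
    c=manip.move_straight(box(q[0],y,zend-7),rate=20,threshold=6); o=st(f"floor {c}"); print(inv(o["position"]).round(1))
    return True
E
python3 - <<'E'
from h import *
insert(-36,31)
E
```

```text
down 10.53 [ 506.1 -142.9  113.5] F [-0.3  0.5 -1. ] w 9.1
[-35.7  30.9 113.5]
push True 10.86 [ 509.7 -142.1  112.5] F [-1.   0.2 -0.6] w 9.0
[-31.9  31.  112.5]
floor True 11.08 [ 509.9 -142.   111. ] F [-0.5 -0.   4.7] w 9.3
[-31.7  31.1 111. ]
```

```bash
python3 - <<'E'
from h import *
manip.command_gripper(34); o=st("rel"); p=o["position"]
manip.move_straight(np.array([p[0],p[1],240]),rate=200)
p=np.array([439.3,176.7,0])+Rz(1)@np.array([0,-31,0])
if pick(p,1,108,250):
    t=box(-45,-31,0); manip.movep(np.array([t[0],t[1],270]),down(YB))
    manip.move_straight(np.array([t[0],t[1],212]),rate=150); st("hover")
    manip.hold(.2); snap("wrist","wh2")
E
```

```text
rel 11.44 [ 508.9 -142.1  110.1] F [-0.7 -0.6  0.1] w 34.3
grip 14.67 [440.  145.8 108.8] F [-2.3 -1.5  5.4] w 9.2
up 15.77 [439.3 145.4 249.2] F [ 0.7  0.1 -1. ] w 9.0
hover 17.64 [ 507.3 -204.7  212.4] F [ 0.2 -0.7 -0.8] w 8.8
```

View pics/wh2.png

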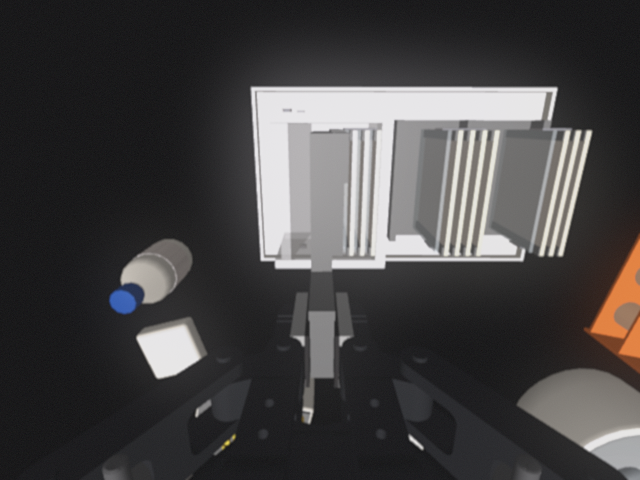

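blank_left stands against the pack (about (340,190)), and blank_right hangs straight in front of it at (318,250). Inserting the second plate.

```bash
python3 - <<'E'
from h import *
insert(-44.5,-31)
E
```

```text
down 19.46 [ 507.6 -205.5  113.5] F [-1.5 -0.8 -0.5] w 9.2
[-44.2 -31.1 113.5]
push True 19.77 [ 509.7 -205.   112.4] F [-0.3 -0.3 -0.8] w 9.3
[-42.1 -31.  112.4]
floor True 19.99 [ 510.  -205.1  110.8] F [-0.2  0.2  5.1] w 8.7
[-41.8 -31.2 110.8]
```

```bash
python3 - <<'E'
from h import *
manip.command_gripper(34); o=st("rel"); p=o["position"]
manip.move_straight(np.array([p[0],p[1],240]),rate=200)
p=np.array([589.6,176.9,0])+Rz(1.1)@np.array([-14,0,0])
if pick(p,1.1,122,310,op=40,F=100):
    t=box(-50-14,0,0); manip.movep(np.array([t[0],t[1],310]),down(YB))
    manip.move_straight(np.array([t[0],t[1],255]),rate=150); st("hover")   # foot at ~143
    manip.hold(.2); snap("wrist","wh3"); snap("scene","sc3")
E
```

```text
rel 20.35 [ 508.9 -205.   109.9] F [-0.2 -0.8 -0.4] w 34.3
grip 23.85 [576.6 177.1 123.3] F [0.3 0.1 6. ] w 12.6
up 25.25 [575.1 176.3 308.9] F [-0.3 -0.3 -1.9] w 12.0
hover 27.14 [ 483.6 -177.2  255.4] F [-0.5  0.6 -1.8] w 12.5
```

View pics/wh3.png

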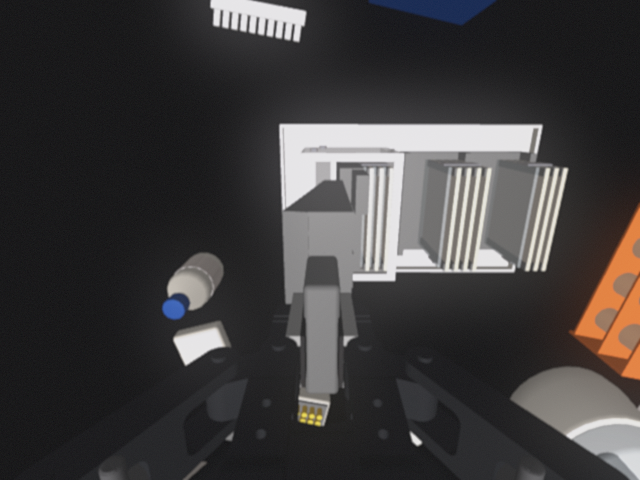

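The wedge is gripped straight (handle ~(321,290)), with its upright face just clear of the plates. Lowering it gently with force checks.

```bash
cat >> h.py <<'E'
def wst(n):
    o=st(n); q=inv(o["position"]); f=Rz(-YB)@np.array(o["wrist_force"]); print("   face x",round(q[0]+14,1),"y",round(q[1],1),"h",round(q[2]-113-12,1),"F box",f.round(1)); return q,f
E
python3 - <<'E'
from h import *
c=manip.move_straight(box(-64,0,113+12+64),rate=100,threshold=8); wst(f"enter {c}")
if not c:
    q,_=wst("")
    c=manip.move_straight(box(-64+8,0,113+12+24),rate=30,threshold=10); wst(f"slope {c}")
E
```

```text
enter False 28.25 [ 483.5 -177.9  189.5] F [-0. -0. -1.] w 12.4
   face x -49.6 y -0.1 h 64.5 F box [-0.  0. -1.]
 28.25 [ 483.5 -177.9  189.5] F [-0. -0. -1.] w 12.4
   face x -49.6 y -0.1 h 64.5 F box [-0.  0. -1.]
slope True 29.21 [ 486.3 -177.4  158.3] F [-1.6  0.4  5. ] w 12.2
   face x -46.7 y -0.0 h 33.3 F box [-1.5  0.7  5. ]
```

```bash
python3 - <<'E'
from h import *
q,_=wst("now")
for F in (15,20):
    c=manip.move_straight(box(q[0]+.6,q[1],q[2]-6),rate=10,threshold=F); q,f=wst(f"press {c}")
    manip.hold(.3); q,f=wst("hold")
E
```

```text
now 29.21 [ 486.3 -177.4  158.3] F [-1.6  0.4  5. ] w 12.2
   face x -46.7 y -0.0 h 33.3 F box [-1.5  0.7  5. ]
press True 29.49 [ 486.4 -177.4  158.3] F [-1.6 -0.7  4.5] w 12.3
   face x -46.6 y -0.1 h 33.3 F box [-1.6 -0.4  4.5]
hold 29.79 [ 486.4 -177.4  158.3] F [0.7 0.6 4.4] w 12.4
   face x -46.7 y -0.1 h 33.3 F box [0.8 0.5 4.4]
press True 30.09 [ 486.4 -177.5  158.2] F [-0.5 -0.2  5. ] w 12.6
   face x -46.6 y -0.1 h 33.2 F box [-0.6 -0.1  5. ]
hold 30.39 [ 486.4 -177.5  158.2] F [ 0.  -0.8  5.4] w 12.4
   face x -46.6 y -0.1 h 33.2 F box [-0.1 -0.8  5.4]
```

It jams at h≈33 mm (32.5 predicted for a tight stack). The move relaxes when the threshold trips, so I'll build up a steady hold-down force in small steps.

```bash
python3 - <<'E'
from h import *
q,_=wst("now"); z=q[2]; x,y=q[0],q[1]
for k in range(14):
    z-=0.5; manip.move_straight(box(x,y,z),rate=5); manip.hold(.15)
    q,f=wst(f"{z:.1f}")
    if f[2]>32 or abs(f[0])>25: break
manip.hold(.5); wst("end")
E
```

```text
now 30.39 [ 486.4 -177.5  158.2] F [ 0.  -0.8  5.4] w 12.4
   face x -46.6 y -0.1 h 33.2 F box [-0.1 -0.8  5.4]
157.7 30.87 [ 486.5 -177.5  158.2] F [-3.8  0.1  8.9] w 12.3
   face x -46.6 y -0.1 h 33.2 F box [-3.7  0.7  8.9]
157.2 31.27 [ 486.5 -177.5  158.1] F [-6.3  0.6 13.7] w 11.9
   face x -46.6 y -0.2 h 33.1 F box [-6.1  1.6 13.7]
156.7 31.67 [ 486.5 -177.5  158.1] F [-7.7  0.4 19.5] w 12.1
   face x -46.6 y -0.2 h 33.1 F box [-7.5  1.6 19.5]
156.2 32.07 [ 486.5 -177.5  158.1] F [-8.2  1.7 23.5] w 11.8
   face x -46.6 y -0.2 h 33.1 F box [-7.9  3.  23.5]
155.7 32.47 [ 486.6 -177.5  158.1] F [-10.9   2.6  27.8] w 12.4
   face x -46.5 y -0.2 h 33.1 F box [-10.3   4.3  27.8]
155.2 32.87 [ 486.5 -177.5  158. ] F [-12.7   2.2  31.4] w 11.9
   face x -46.5 y -0.2 h 33.0 F box [-12.2   4.2  31.4]
154.7 33.27 [ 486.6 -177.5  158. ] F [-14.    3.4  36.5] w 12.4
   face x -46.5 y -0.2 h 33.0 F box [-13.3   5.6  36.5]
end 33.77 [ 486.6 -177.6  158. ] F [-13.8   2.3  36.7] w 12.4
   face x -46.5 y -0.2 h 33.0 F box [-13.2   4.4  36.7]
```

```bash
python3 - <<'E'
from h import *
w=snap("wrist","wf"); s=snap("scene","sf")
a=cv2.imread("pics/wf.png"); b=cv2.imread("pics/sf.png")
a=cv2.resize(a[110:350,220:570],None,fx=1.9,fy=1.9,interpolation=cv2.INTER_CUBIC)[:, :460]
b=cv2.resize(b[170:330,180:340],None,fx=2.1,fy=2.85)
h=min(a.shape[0],b.shape[0]); cv2.imwrite("pics/final.png",np.hstack([a[:h],b[:h]])); print(a.shape,b.shape)
# predicted pixel of the box back wall line and front wall at rim height, in full wrist image
print(proj(w,[box(0,40,92),box(0,-40,92),box(-25.5,40,92),box(-45.5,40,92)]).round(1))
E
```

```text
(456, 460, 3) (456, 336, 3)
[[425.5 198.9]
 [414.1 319.4]
 [381.6 198.9]
 [347.3 198.9]]
```

View pics/final.png

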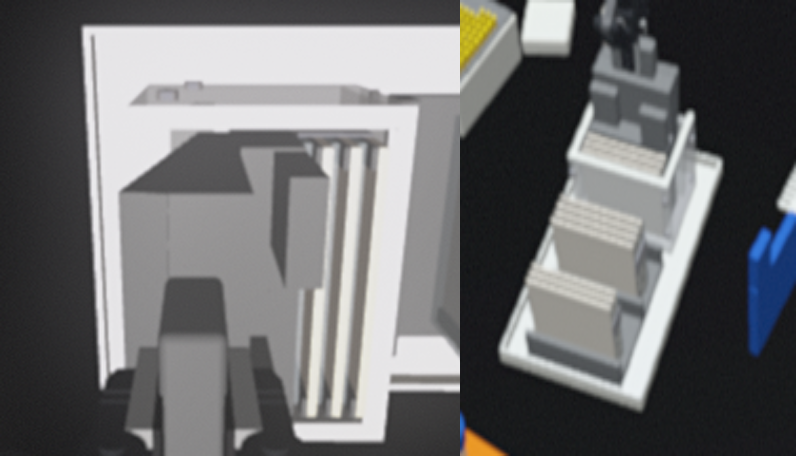

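The final view shows the wedge seated with both tabs up (crop (305,220) and hidden behind it; scene inset (605,105) and (655,125)). The pack's rear face is flush at the back wall (x≈388), and the waiting packs are where they were. Handing in.

```bash
python3 - <<'E'
from h import *
wst("pre"); manip.job_done()
E
```

```text
pre 33.87 [ 486.6 -177.5  158. ] F [-14.4   3.4  36.4] w 12.6
   face x -46.5 y -0.2 h 33.0 F box [-13.7   5.6  36.4]
the job is handed in; nothing more can be done
```

The stack is wedged tight in the casting box, and I handed the job in at about 34 s with the gripper still holding the wedge down by its handle. No verdict was reported.

- **Pack and plates:** The pack in the box has three cassettes. Their spacing of about 8.7 mm matches pack_b, so it needed both grey blanks. I stood blank_left, then blank_right, in front of the pack with tabs up, then lowered the wedge in front of them.
- **Jam:** The wedge stopped with its foot about 33 mm above the box floor, against 32.5 mm expected for a tight stack. Raising the downward push from 5 N to about 36 N moved it only about 0.2 mm.
- **Final picture:** The pack's rear face looks flush with the back wall. Both tabs are up, and the two waiting packs have not moved.
- **Small disagreements:** The wedge's upright face measured about 1 mm nearer the front than the ideal, which is within the 2 mm camera calibration. There is also a sideways reaction of about 14 N on the wrist. The highest wrist force I read was about 37 N, against the limit of 120 N.

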